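Rack the dental mirror and set the thumbscrew a quarter turn off its seat

TASK

Lay the loose dental mirror in the empty slot of the instrument clamp rack, flat and with its mirror head pointing the same way as the working ends of the two instruments already there, and let go of it. Then turn the rack's blue thumbscrew clockwise until it seats, back it off a quarter turn so that steam can get round the handles, and finish still holding the thumbscrew there between the fingers. Leave the handpiece, the tweezers and the tape roll where they lie.

Things in the scene. Friction and masses are not known exactly. Their poses are not given: they have to be found in the camera images.
- rack: Low steel clamp rack fixed on the worktop, 110 (x) x 225 (y) mm; origin on the worktop; x along the instruments toward their working ends, y across the slots, z up. Slots at y = +55 (empty), 0 (spatula), -55 mm (probe). Base plate 9 mm high; two cross bars at x = -38 and +38 mm, 10 mm wide, carry the handles; fixed posts 37 mm high bound each slot on its +y side
- slot (a point): On the empty slot's line, at slot floor height (22 mm above the worktop), halfway between the cross bars; axes as the rack's. The middle of the mirror's handle goes above it. Post faces are 5 mm from this line on the +y side. Between x = -26 and +26 mm the slot is open at both sides and below (13 mm), with room for fingers
- dental_mirror: Loose dental hand mirror, steel, 158 mm long, 22 g, lying on the worktop; origin under its middle on the worktop, -y toward the mirror head, +y toward the plain end, z up. The handle is a bar 8 mm wide and 104 mm long, from 1 to 10 mm above the origin, reaching from y = -25 to y = +79 mm; the round mirror head on its thin neck fills the rest
- mirror_handle (a point): Middle of the mirror's handle (y = +27 mm in the mirror's frame, 5.5 mm above its underside): where to grip it, close to the centre of mass; axes as the mirror's
- mirror_head (a point): Centre of the mirror head, 97 mm from mirror_handle; axes as the mirror's
- thumbscrew (a joint): Turn of the thumbscrew about the vertical, rad: 0 = seated against its hard stop, grows when it is unscrewed (counterclockwise seen from above), up to 4. A quarter turn is 1.57. Starts 1.6 to 2.8 rad open; turns against a light friction of 0.05 N m and stays where it is left
- handpiece: Bystander: loose turbine handpiece with a red ring, 132 mm long, lying to the left
- tweezers: Bystander: loose steel tweezers, 154 mm long, lying to the right of the rack
- tape_roll: Bystander: loose roll of beige tape, 65 mm across, 19 mm high, lying to the right
- comb: Brass comb sliding in the rack, driven by the screw: tabs 36 mm high at x = -29 and +29 mm bound each slot on its -y side, 5 mm from the slot line when the screw is seated, 2.1 mm farther per radian of unscrewing. Axes as the rack's; origin at the rack's origin when seated
- paddle (a point): Blue flat grip of the thumbscrew, turning with it: 46 mm long (x, white dot on top at the +x end), 10 mm thick (y, the width to grip), 22 mm high; origin on the screw axis at its underside, 43 mm above the worktop, at rack x = 0, y = -110 mm, over a grey housing 33 mm high. Seated, its x axis stands 45 degrees clockwise of the rack's x

How it is judged (in metres and radians):
On the way, in this order (a step that is already met when the one before it is completed fails the run):
1. the mirror lies flat in the empty slot, head the same way as its neighbours, and is let go (x of mirror_handle in the frame of slot between -0.016 and 0.016 m and y of mirror_handle in the frame of slot between -0.01 and 0.004 m and z of mirror_handle in the frame of slot between 0.002 and 0.01 m and x of mirror_head in the frame of slot above 0.05 m and angle between the y axis of dental_mirror and the x axis of rack, either way round below 0.12 rad and angle between dental_mirror's own y axis and vertical between 1.51 and 1.63 rad and contact force between each of the arm, the fingers and dental_mirror below 0.1 N), for 0.2 s.
2. the thumbscrew is turned down to its seat (value of joint thumbscrew below 0.07 rad and contact force between the fingers and thumbscrew above 0.5 N), for 0.15 s.
At the end, for the whole second after the job is handed in: Screw, seated before, now 1.57 rad open (within 0.25), at rest, gripped with over 1.5 N; mirror untouched in the empty slot: handle middle within 16 mm along, -10 to +4 mm across, 2 to 10 mm above the slot floor, level within 0.06 rad, along the slot within 0.12 rad, head to rack +x (all of step 1 and value of joint thumbscrew between 1.32 and 1.82 rad and velocity of joint thumbscrew between -0.1 and 0.1 rad/s and contact force between the fingers and thumbscrew above 1.5 N and linear speed of dental_mirror below 0.02 m/s); the arm keeps its last pose, push and grip.
It fails at once if the handpiece is disturbed (distance of handpiece from where it was at the start of the episode above 0.02 m).
It fails at once if the tweezers are disturbed (distance of tweezers from where it was at the start of the episode above 0.02 m).
It fails at once if the tape roll is disturbed (distance of tape_roll from where it was at the start of the episode above 0.02 m).
It also fails if it takes over 70 s, if anything falls off the work surface, if the arm or the gripper's body presses on something with over 40 N, if the wrist force passes 120 N, or if a joint passes its speed limit or range.

ROBOT

A 6-joint arm with a two-finger parallel gripper is mounted at the origin on a cart in front of the work surface, level with it; the furniture and walls round the work are solid. World frame = base frame: x ahead of the robot, y to its left, z up, the work surface at z = 0. Lengths are in m, angles in degrees, forces in N, time in s.
With the tool pointing down it reaches from about 0.35 to 0.725 m from the base axis. Payload 6 kg.
Tool frame: the origin (TCP) lies where the fingers leave the gripper's body, on its centre line; the fingertips stand 73 mm ahead of it and the grasp point (between the pads) lies 54 mm ahead of it; x points along the fingers, y is the direction in which the jaws open and shut, and the axes are right-handed (so a half turn about x gives the same grasp; the last joint's range is limited). The gripper opens to 85 mm and grips with 20 to 120 N. Pads are 22 mm wide; open, the fingers measure 114 mm over their backs; the gripper's body (76 mm by 85 mm) begins 54 mm behind the grasp point. The pads swing forward as they close: fully open they stand 13 mm farther back than shut.
Start: joints at [-45.51, 2.303, 4.859, 0, -92.561, -19.12], TCP at [0.257, -0.542, 0.304] pointing down, gripper open.
Joint ranges: [-146.85, 146.85], [-73.84, 115.35], [-62.03, 85.46], [-188.31, 113.3], [-161.28, -10.13], [-171.36, 171.36]. Speed limits (degrees/s): [147.25, 147.25, 172.46, 180, 180, 180].

INTERFACE

Orientations are given as a 3x3 rotation matrix whose columns are the frame's x, y, z axes.
In Python, from rig import telemetry, optics, job, nets gives the robot as it stands. The module is installed in compiled form; this text tells all that it offers.
- The arm moves only by the shell command python3 -m handwheel 'ROWS' [OPENING] [FORCE]. ROWS is JSON, a list of rows, each an object with "delta_pos": the shift along the tool's x, y, z in m, a list of three; "rot": the turn, a rotation vector about the tool's x, y, z in degrees, a list of three. A call has 1 to 12 rows; each row shifts and turns the commanded pose from where the row before left it, along the tool's axes as they then stand; what a row does not reach is not made up. A row lasts 1/10 s, in which the tool goes at most 50 mm and 8.59 degrees, less where a joint would pass 70% of its speed; a pose out of reach is approached as far as the arm can. A call is refused whole if a number of a shift passes 0.05 or a number of a turn 8.59, either way. A call with a gripper value outside its range is refused whole. OPENING is the opening in per cent of the stroke, from 0 (shut) to 100 (fully open), set as the call begins (- or left out, the last holds). The fingers move at their own pace and stop on an object; FORCE is the grip in N (left out, the last holds). Time passes only in rows, so rows that do not move let the fingers close. It gives the time, the measured TCP pose, the force and the opening at its end, in the units of the state.
- telemetry.get_state(): the state, without advancing time (a new reading comes with each control period).
- optics.snapshot(name): name is "scene" or "side" or "wrist"; returns a dict with "frame" (384x512x3 uint8, blue, green, red), "fx", "fy", "cx", "cy" (pixels), "rvec" (rotation vector, rad) and "tvec" (3), from world to camera coordinates, as OpenCV has them. Camera axes: x right, y down, z forward; pixel columns grow to the right and rows downward; lengths in m; the calibration is good to about 2 mm. A picture is of the moment at which its call begins. There is no depth.
- job.hand_in(): hands the job in, once; it reports no verdict.
Trained networks look in a picture, given as the dict that the camera call returned (one of the last four; its "shot" number tells which), for a name from the list of things; names that differ only in an ending like _2 or _b are one class to them, and where a whole thing is asked for, a point or a joint stands for the part that bears it (a point fixed in the world has none). Each returns a list of dicts, best first, with "confidence" (0 to 1); they miss things now and then, are a little off and sometimes report something else, mostly with a low value. They report only what shows in the picture. A call takes as long as a camera call.
- nets.silhouettes(query, picture): "pixels" (384x512 bool, what is visible of it) and "uv" ([column, row] in pixels, amid what is visible of it).
The state is a dict: "time": time; "joints": joint angles; "joint_velocities": joint speeds; "effort": joint torques, N m; "tool_pos": TCP position; "tool_rot": TCP orientation; "contact_force": force on the tool from outside, world axes, zero at the start; "moment": the same for the moment, N m; "grip_width": finger opening in m.
Only numpy, scipy, OpenCV 4.12 (cv2) and the standard library are available. Lean on these libraries where they do the work, as an engineer would, in place of code of your own. Each camera call takes 0.05 s, during which the arm holds its last target.

## Working session

There is one attempt and no reset: what is moved stays moved. The work goes in short steps, Python scripts to look and compute and a shell command to move; the robot and the scene stay as the last step left them, time stands still between calls to the robot, and variables do not carry over. Pictures are saved under pics/ and viewed, and the job is handed in when it is done.

```bash
mkdir -p pics; ls; cat > h.py <<'E'
import numpy as np, cv2
from rig import telemetry, optics, job, nets
def snap(n,f=None):
    s=optics.snapshot(n)
    if f: cv2.imwrite('pics/'+f,s['frame'])
    return s
def KRt(s):
    K=np.array([[s['fx'],0,s['cx']],[0,s['fy'],s['cy']],[0,0,1.]])
    R=cv2.Rodrigues(np.array(s['rvec'],float))[0]
    return K,R,np.array(s['tvec'],float).reshape(3)
def onz(s,uv,z):
    K,R,t=KRt(s); c=-R.T@t
    d=R.T@np.linalg.inv(K)@np.array([uv[0],uv[1],1.])
    return c+d*(z-c[2])/d[2]
def proj(s,P):
    K,R,t=KRt(s)
    return cv2.projectPoints(np.array(P,float).reshape(-1,3),np.array(s['rvec'],float),t,K,None)[0].reshape(-1,2)
def st():
    s=telemetry.get_state()
    print('t',round(s['time'],2),'pos',np.round(s['tool_pos'],4),'F',np.round(s['contact_force'],1),'w',round(s['grip_width'],4),'j',np.round(s['joints'],1))
    print(np.round(s['tool_rot'],3)); return s
E
python3 - <<'E'
from h import *
st()
for n in ['scene','side','wrist']:
    s=snap(n,n+'0.png'); K,R,t=KRt(s); print(n,-R.T@t,K[0,0])
    for q in ['dental_mirror','rack','thumbscrew','tweezers','handpiece','tape_roll']:
        r=nets.silhouettes(q,s); print(q,[(round(x['confidence'],2),np.round(x['uv']),int(x['pixels'].sum())) for x in r[:3]])
st()
E
```

```text
pics
t 0.0 pos [ 0.2571 -0.5419  0.3029] F [ 0.4 -0.6 -0.2] w 0.0853 j [-45.5   2.3   4.8  -0.  -92.6 -19.1]
[[-0.001 -0.429  0.904]
 [ 0.002  0.904  0.429]
 [-1.     0.002 -0.   ]]
scene [-0.05805288  0.85392291  1.08714005] 463.16423058490386
dental_mirror []
rack [(0.74, array([260., 188.]), 1719)]
thumbscrew [(0.55, array([208., 248.]), 105), (0.42, array([284., 164.]), 36)]
tweezers [(0.42, array([303., 139.]), 62)]
handpiece [(0.57, array([156., 292.]), 260)]
tape_roll [(0.62, array([333., 145.]), 246), (0.4, array([159., 290.]), 219)]
side [-0.76442955 -0.19167176  0.61932608] 429.4625053093437
dental_mirror []
rack [(0.97, array([279., 201.]), 1184)]
thumbscrew [(0.64, array([294., 194.]), 128)]
tweezers [(0.45, array([365., 205.]), 154)]
handpiece [(0.59, array([135., 194.]), 169)]
tape_roll [(0.76, array([375., 221.]), 286)]
wrist [ 0.18665459 -0.57504079  0.37442612] 328.5527640646341
dental_mirror []
rack []
thumbscrew []
tweezers [(0.7, array([289., 355.]), 52)]
handpiece []
tape_roll [(0.67, array([335., 319.]), 1837)]
t 1.05 pos [ 0.2571 -0.5421  0.3039] F [ 0.  -0.5 -0.3] w 0.0855 j [-45.5   2.3   4.9  -0.  -92.6 -19.1]
[[-0.    -0.428  0.904]
 [ 0.     0.904  0.428]
 [-1.     0.     0.   ]]
```

View pics/scene0.png

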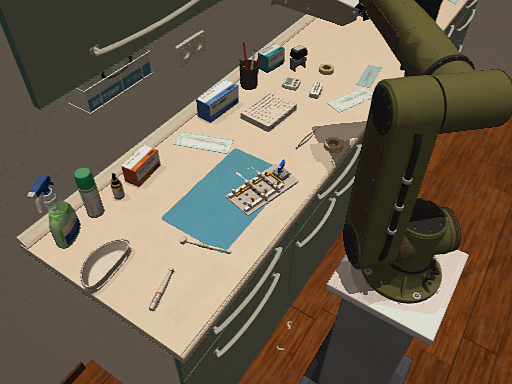

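View pics/side0.png

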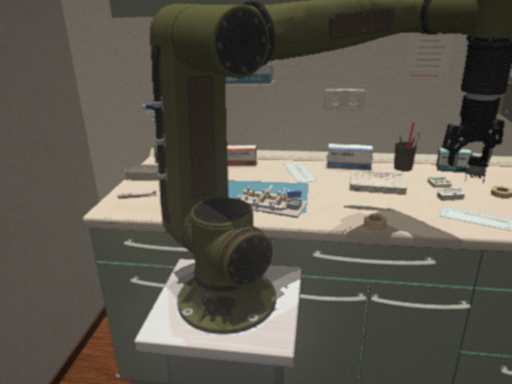

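View pics/wrist0.png

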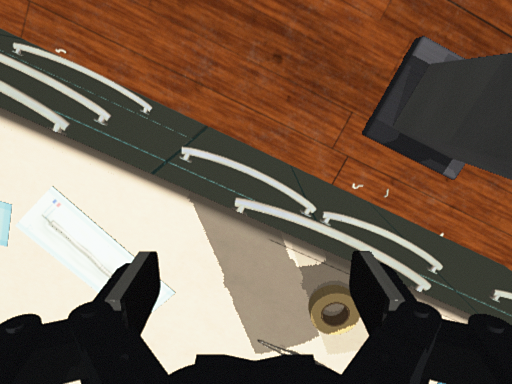

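The scene picture shows the mirror lying at (184,241) head to (229,252) plain end, the rack around (262,187) with its blue screw at (281,166), the handpiece at (160,287), and the tweezers and tape at (305,137) and (333,145).

```bash
python3 - <<'E'
from h import *
s=snap('scene')
im=s['frame']
cv2.imwrite('pics/crop1.png',cv2.resize(im[130:270,150:320],None,fx=4.5,fy=4,interpolation=cv2.INTER_CUBIC))
for n,uv,z in [('mhead',(184,241),.005),('mend',(229,252),.005),('screw',(281,166),.06),('rackc',(260,190),.015),('hp',(160,287),.01),('tape',(333,145),.01),('tw1',(298,145),.003),('tw2',(313,128),.003)]: print(n,np.round(onz(s,uv,z),3))
s=snap('side'); cv2.imwrite('pics/crop2.png',cv2.resize(s['frame'][170:240,210:320],None,fx=7,fy=7,interpolation=cv2.INTER_CUBIC))
E
```

```text
mhead [0.559 0.268 0.005]
mend [0.427 0.227 0.005]
screw [ 0.463 -0.113  0.06 ]
rackc [ 0.483 -0.022  0.015]
hp [0.511 0.426 0.01 ]
tape [ 0.391 -0.359  0.01 ]
tw1 [ 0.498 -0.295  0.003]
tw2 [ 0.5   -0.412  0.003]
```

View pics/crop1.png

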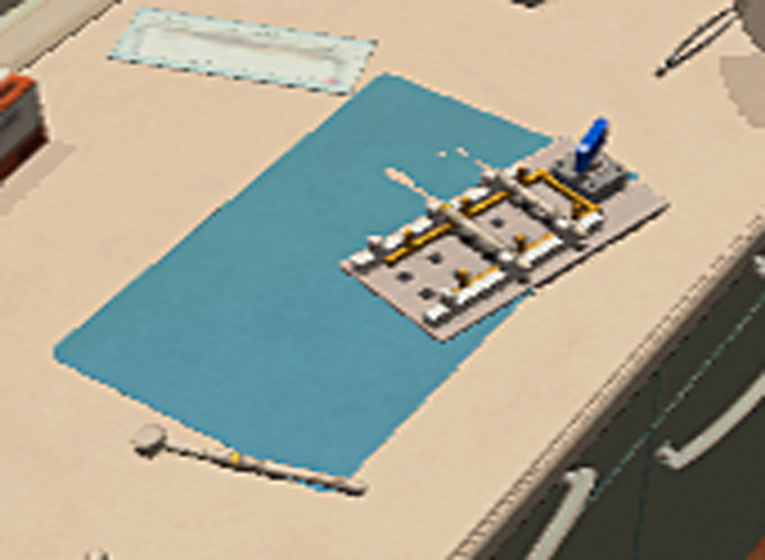

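View pics/crop2.png

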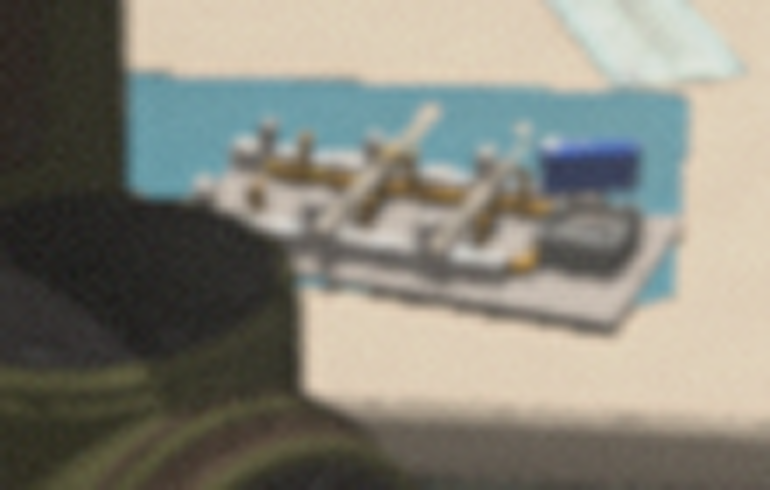

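```bash
python3 -m handwheel '[{"delta_pos":[0,0.034,0.0297],"rot":[0,0,0]},{"delta_pos":[0,0.034,0.0297],"rot":[0,0,0]},{"delta_pos":[0,0.034,0.0297],"rot":[0,0,0]},{"delta_pos":[0,0.034,0.0297],"rot":[0,0,0]},{"delta_pos":[0,0.034,0.0297],"rot":[0,0,0]},{"delta_pos":[0,0.034,0.0297],"rot":[0,0,0]},{"delta_pos":[0,0.034,0.0297],"rot":[0,0,0]},{"delta_pos":[0,0.034,0.0297],"rot":[0,0,0]},{"delta_pos":[0,0.034,0.0297],"rot":[0,0,0]},{"delta_pos":[0,0.034,0.0297],"rot":[0,0,0]}]'
python3 - <<'E'
from h import *
st(); s=snap('wrist','w1.png'); K,R,t=KRt(s); print(-R.T@t,R[2])
E
```

```text
time: 2.15
tool_pos: [0.3797, -0.1059, 0.3043]
tool_rot: [[0.002, -0.429, 0.904], [0.0, 0.904, 0.429], [-1.0, -0.0, 0.002]]
contact_force: [1.5, 0.7, 0.7]
grip_width: 0.0852
t 2.15 pos [ 0.3797 -0.1059  0.3043] F [1.5 0.7 0.7] w 0.0852 j [ 14.3 -30.7 -22.3  -0.  -98.3 -78.9]
[[ 0.002 -0.429  0.904]
 [ 0.     0.904  0.429]
 [-1.    -0.     0.002]]
[ 0.30914872 -0.13887016  0.37476854] [ 0.27508877  0.12995351 -0.95259554]
```

View pics/w1.png

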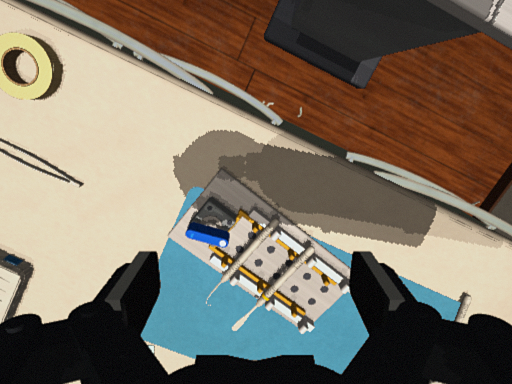

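The wrist view shows the rack with plate corners near (223,168), (168,235), (307,332) and (354,283), the blue paddle at (208,232), and the plain end of the mirror at (463,300).

```bash
python3 - <<'E'
import cv2
im=cv2.imread('pics/w1.png')
cv2.imwrite('pics/w1c.png',cv2.resize(im[155:345,155:370],None,fx=3.6,fy=3.15,interpolation=cv2.INTER_CUBIC))
E
```

```text
(no output)
```

View pics/w1c.png

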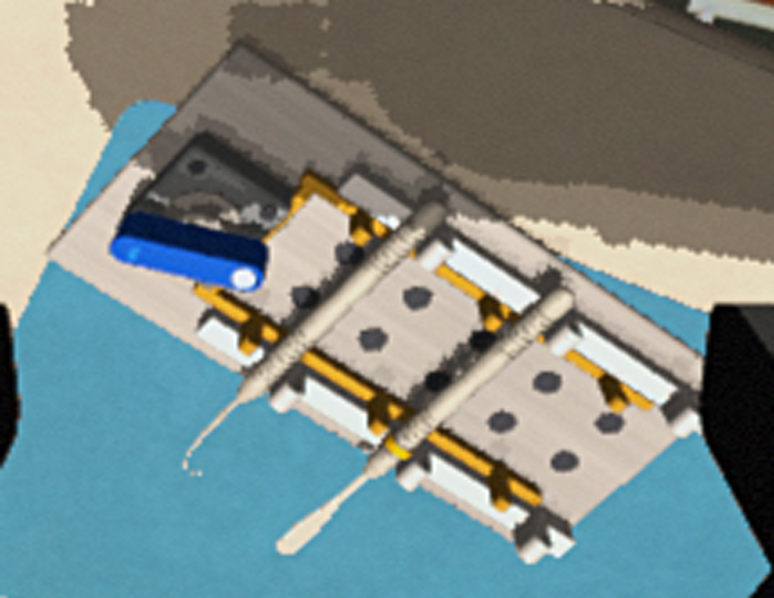

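```bash
python3 - <<'E'
from h import *
s=snap('wrist')
c=lambda u,v:(u/3.6+155,v/3.15+155)
P={}
for n,u,v,z in [('A',240,42,.009),('B',50,255,.009),('C',572,524,.009),('dot',243,277,.065),('padctr',190,250,.065),('probe_end',437,205,.031),('probe_f',248,393,.031),('spat_end',565,298,.031),('spat_f',385,465,.031)]:
    P[n]=onz(s,c(u,v),z); print(n,np.round(P[n],4))
ax=lambda a,b:np.degrees(np.arctan2(*(P[b]-P[a])[[1,0]]))
print('AB',np.linalg.norm(P['A']-P['B']),ax('A','B'),'BC',np.linalg.norm(P['C']-P['B']),ax('B','C'),'probe',ax('probe_end','probe_f'),'spat',ax('spat_end','spat_f'))
E
```

```text
A [ 0.4076 -0.1288  0.009 ]
B [ 0.5129 -0.1523  0.009 ]
C [0.546  0.0678 0.009 ]
dot [ 0.4652 -0.0964  0.065 ]
padctr [ 0.4629 -0.1141  0.065 ]
probe_end [ 0.4297 -0.0491  0.031 ]
probe_f [ 0.5261 -0.0708  0.031 ]
spat_end [0.4449 0.005  0.031 ]
spat_f [ 0.5353 -0.0154  0.031 ]
AB 0.10794845969334929 -12.569445761532947 BC 0.22253157534279083 81.4441295076329 probe -12.700456555501665 spat -12.702229310494548
```

```bash
python3 -m handwheel '[{"delta_pos":[0,0.045,-0.01],"rot":[0,0,0]},{"delta_pos":[0,0.045,-0.01],"rot":[0,0,0]},{"delta_pos":[0,0.045,0],"rot":[0,0,0]},{"delta_pos":[0,0.0,0],"rot":[0,0,0]}]'
python3 - <<'E'
from h import *
st(); s=snap('wrist','w2.png')
np.savez('w2.npz',**{k:s[k] for k in ['fx','fy','cx','cy','rvec','tvec']})
cv2.imwrite('pics/w2b.png',cv2.resize(s['frame'],(800,600),interpolation=cv2.INTER_CUBIC))
E
```

```text
time: 2.65
tool_pos: [0.3025, 0.0109, 0.3044]
tool_rot: [[0.003, -0.442, 0.897], [0.004, 0.897, 0.442], [-1.0, 0.002, 0.004]]
contact_force: [0.4, -0.7, -0.1]
grip_width: 0.0853
t 2.65 pos [0.3025 0.0109 0.3044] F [ 0.4 -0.7 -0.1] w 0.0853 j [ 4.250e+01 -4.830e+01 -3.160e+01 -1.000e-01 -1.065e+02 -1.063e+02]
[[ 0.003 -0.442  0.897]
 [ 0.004  0.897  0.442]
 [-1.     0.002  0.004]]
```

View pics/w2b.png

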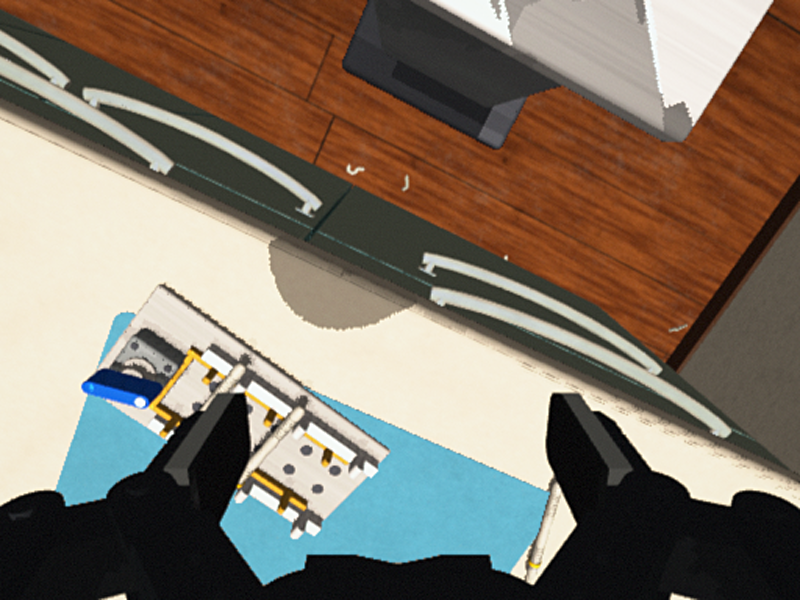

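```bash
python3 - <<'E'
import cv2
im=cv2.imread('pics/w2.png')
cv2.imwrite('pics/w2c.png',cv2.resize(im[170:350,45:260],None,fx=3.6,fy=3.3,interpolation=cv2.INTER_CUBIC))
E
```

```text
(no output)
```

View pics/w2c.png

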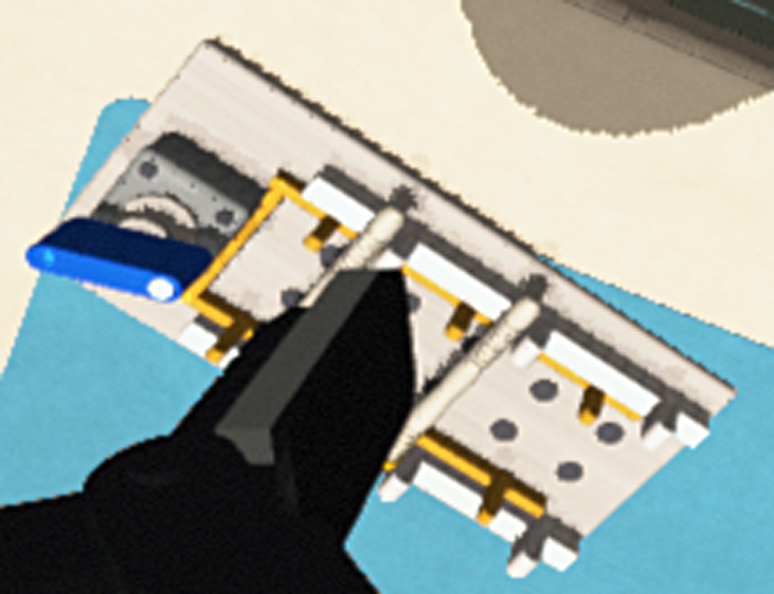

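```bash
python3 - <<'E'
from h import *
s=dict(np.load('w2.npz'))
c=lambda u,v:(u/3.6+45,v/3.3+170)
P={}
for n,u,v,z in [('A',210,42,.009),('D',735,393,.009),('dot',162,288,.065),('padfar',40,256,.065),('padctr',105,270,.065),('spat_end',534,298,.031),('spat_f',400,450,.031)]:
    P[n]=onz(s,c(u,v),z); print(n,np.round(P[n],4))
ax=lambda a,b:np.degrees(np.arctan2(*(P[b]-P[a])[[1,0]]))
print('AD',np.linalg.norm(P['A']-P['D']),ax('A','D'),'spat',ax('spat_end','spat_f'),'dot',ax('padfar','dot'))
E
```

```text
A [ 0.4058 -0.1321  0.009 ]
D [0.4599 0.0823 0.009 ]
dot [ 0.4643 -0.102   0.065 ]
padfar [ 0.469  -0.1373  0.065 ]
padctr [ 0.4654 -0.1189  0.065 ]
spat_end [ 4.398e-01 -4.000e-04  3.100e-02]
spat_f [ 0.5194 -0.0165  0.031 ]
AD 0.2210733019112225 75.85214717003696 spat -11.460208950080492 dot 97.54430978272426
```

```bash
python3 -m handwheel '[{"delta_pos":[0,-0.026,0.029],"rot":[0,0,0]},{"delta_pos":[0,-0.026,0.029],"rot":[0,0,0]},{"delta_pos":[0,-0.026,0.029],"rot":[0,0,0]},{"delta_pos":[0,-0.026,0.029],"rot":[0,0,0]},{"delta_pos":[0,0.0,0],"rot":[0,0,0]},{"delta_pos":[0,0.0,0],"rot":[0,0,0]}]'
python3 - <<'E'
from h import *
st(); s=snap('wrist','w3.png')
np.savez('w3.npz',**{k:s[k] for k in ['fx','fy','cx','cy','rvec','tvec']})
cv2.imwrite('pics/w3b.png',cv2.resize(s['frame'],(800,600),interpolation=cv2.INTER_CUBIC))
E
```

```text
time: 3.3
tool_pos: [0.4537, -0.0407, 0.3025]
tool_rot: [[-0.004, -0.424, 0.905], [-0.001, 0.905, 0.424], [-1.0, 0.0, -0.004]]
contact_force: [-0.4, 0.6, 0.9]
grip_width: 0.0853
t 3.3 pos [ 0.4537 -0.0407  0.3025] F [-0.4  0.6  0.9] w 0.0853 j [ 20.4 -20.1 -15.2   0.  -95.1 -85.3]
[[-0.004 -0.424  0.905]
 [-0.001  0.905  0.424]
 [-1.     0.    -0.004]]
```

View pics/w3b.png

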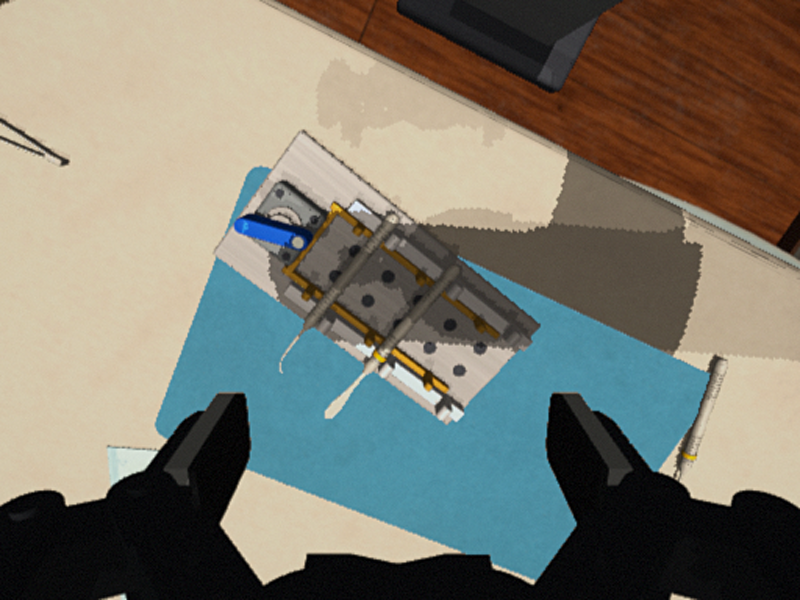

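```bash
python3 - <<'E'
import cv2
im=cv2.imread('pics/w3.png')
cv2.imwrite('pics/w3c.png',cv2.resize(im[75:275,130:355],None,fx=3.5,fy=3,interpolation=cv2.INTER_CUBIC))
E
```

```text
(no output)
```

View pics/w3c.png

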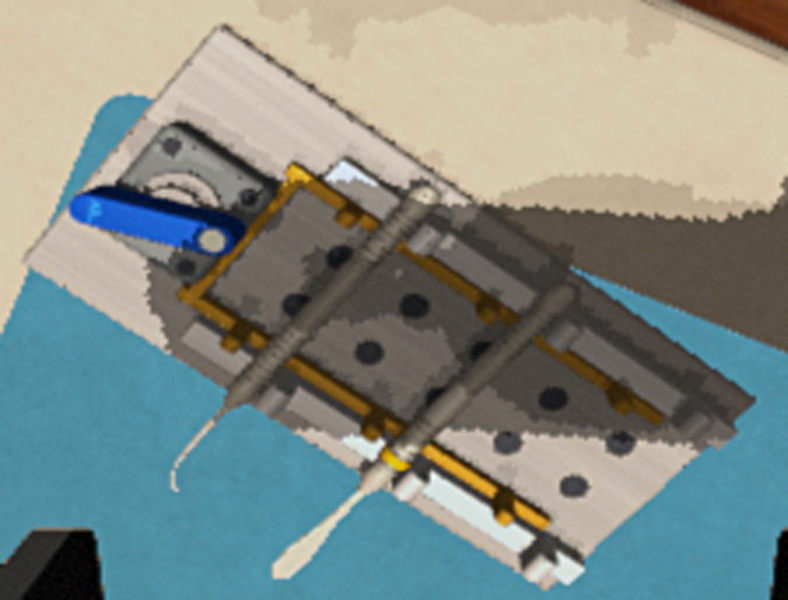

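```bash
cat > fit3.py <<'E'
from h import *
from scipy.optimize import least_squares
s=dict(np.load('w3.npz'))
c=lambda u,v:(u/3.5+130,v/3+75)
pts={'A':(222,27,.009,-55),'B':(28,260,.009,55),'C':(548,590,.009,55),'D':(755,402,.009,-55)}
W={n:onz(s,c(u,v),z) for n,(u,v,z,_) in pts.items()}
for n in W: print(n,np.round(W[n],4))
d=lambda a,b:(round(np.linalg.norm(W[a]-W[b]),4),round(np.degrees(np.arctan2(*(W[b]-W[a])[[1,0]])),2))
print('AB',d('A','B'),'DC',d('D','C'),'AD',d('A','D'),'BC',d('B','C'))
dot=onz(s,c(212,239),.065);far=onz(s,c(88,207),.065);print(dot,far,np.degrees(np.arctan2(*(dot-far)[[1,0]])))
pc=onz(s,c((238+70)/2,(243+204)/2),.065);print('padctr',pc)
E
python3 fit3.py
```

```text
A [ 0.4069 -0.1333  0.009 ]
B [ 0.511  -0.1587  0.009 ]
C [0.5656 0.057  0.009 ]
D [0.4608 0.0823 0.009 ]
AB (np.float64(0.1072), np.float64(-13.71)) DC (np.float64(0.1078), np.float64(-13.57)) AD (np.float64(0.2223), np.float64(75.96)) BC (np.float64(0.2225), np.float64(75.81))
[ 0.46373247 -0.10258972  0.065     ] [ 0.46846182 -0.13656286  0.065     ] 97.92512090471261
padctr [ 0.46579768 -0.11862366  0.065     ]
```

```bash
python3 - <<'E'
from h import *
s=dict(np.load('w3.npz')); im=cv2.imread('pics/w3.png')
yaw=np.radians(-13.9);R=np.array([[np.cos(yaw),-np.sin(yaw)],[np.sin(yaw),np.cos(yaw)]]);o=np.array([.4922,-.0118])
W=lambda x,y,z:np.r_[o+R@[x,y],z]
big=cv2.resize(im[75:275,130:355],None,fx=3.5,fy=3,interpolation=cv2.INTER_CUBIC)
def pp(P): u=proj(s,P); return ((u-[130,75])*[3.5,3])
def line(a,b,col):
    u=pp([a,b]); cv2.line(big,*[tuple(int(round(q)) for q in x) for x in u],col,1,cv2.LINE_AA)
line(W(-55e-3,-.140,.009),W(.055,-.140,.009),(0,0,255))
line(W(-55e-3,.085,.009),W(.055,.085,.009),(0,0,255))
for sl in (-.055,0,.055):
    for x in (-.038,.038):
        line(W(x-.005,sl+.005,.037),W(x+.005,sl+.005,.037),(0,0,255))
        line(W(x-.005,sl,.022),W(x+.005,sl,.022),(255,0,255))
    for x in (-.029,.029):
        y=sl-.005-.0021*2.74; line(W(x-.005,y,.036),W(x+.005,y,.036),(0,255,0))
a=np.radians(156.8-45-0); 
d=np.array([np.cos(a),np.sin(a)])*.023; line(W(-d[0],-.11-d[1],.065),W(d[0],-.11+d[1],.065),(0,255,255))
cv2.imwrite('pics/w3o.png',big)
c=lambda u,v:(u/3.5+130,v/3+75)
for u,v in [(565,293),(395,458),(425,195),(235,400)]:
    p=onz(s,c(u,v),.027)[:2]; print(np.round(R.T@(p-o),4))
E
```

```text
[-0.0483  0.0005]
[ 0.0357 -0.0001]
[-0.0485 -0.0555]
[ 0.0496 -0.0547]
```

View pics/w3o.png

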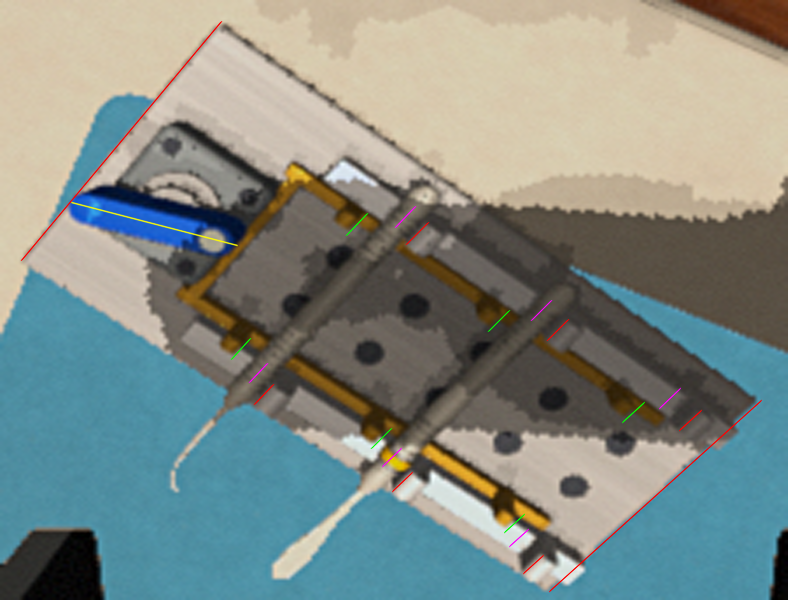

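```bash
python3 - <<'E'
import cv2
im=cv2.imread('pics/w3.png')
cv2.imwrite('pics/w3m.png',cv2.resize(im[215:315,410:480],None,fx=6,fy=6,interpolation=cv2.INTER_CUBIC))
E
```

```text
(no output)
```

View pics/w3m.png

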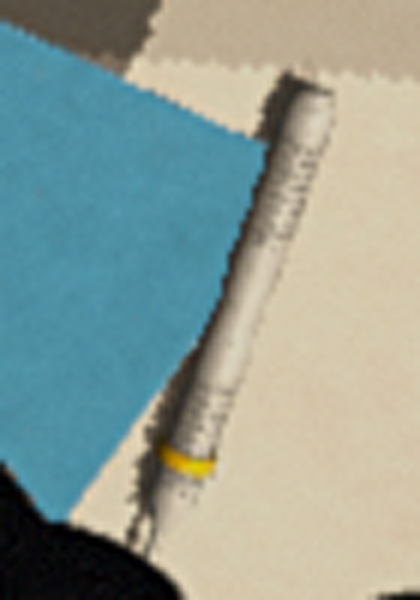

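```bash
python3 - <<'E'
from h import *
s=dict(np.load('w3.npz'))
f=lambda u,v,z=.006:onz(s,(u/6+410,v/6+215),z)
a,b=f(308,86),f(187,460)
d=(b-a)/np.linalg.norm(b-a);c=a+.052*d
print(a,b,np.linalg.norm(b-a),np.degrees(np.arctan2(d[1],d[0])),'centre',c,'head',c+.097*d, f(160,520))
sc=snap('scene'); print(proj(sc,[c,c+.097*d,a]))
E
```

```text
[0.42457298 0.2239984  0.006     ] [0.50814578 0.25267104 0.006     ] 0.08835458475031156 18.936363648119254 centre [0.47375872 0.24087333 0.006     ] head [0.56550904 0.27235155 0.006     ] [0.52329163 0.25612707 0.006     ]
[[213.04444905 247.77073757]
 [181.35924385 240.78032389]
 [230.34154259 251.58683529]]
```

```bash
python3 -m handwheel '[{"delta_pos":[0,0.0352,0.01966],"rot":[0,0,0]},{"delta_pos":[0,0.0352,0.01966],"rot":[0,0,0]},{"delta_pos":[0,0.0352,0.01966],"rot":[0,0,0]},{"delta_pos":[0,0.0352,0.01966],"rot":[0,0,0]},{"delta_pos":[0,0.0352,0.01966],"rot":[0,0,0]},{"delta_pos":[0,0.0352,0.01966],"rot":[0,0,0]},{"delta_pos":[0,0.0352,0.01966],"rot":[0,0,0]},{"delta_pos":[0.03,0,0],"rot":[6.2,0,0]},{"delta_pos":[0.04,0,0],"rot":[0,0,0]},{"delta_pos":[0.04,0,0],"rot":[0,0,0]},{"delta_pos":[0.02,0,0],"rot":[0,0,0]},{"delta_pos":[0,0,0],"rot":[0,0,0]}]' 50
python3 - <<'E'
from h import *
st(); s=snap('wrist','w4.png')
np.savez('w4.npz',**{k:s[k] for k in ['fx','fy','cx','cy','rvec','tvec']})
d=np.array([np.cos(np.radians(18.9)),np.sin(np.radians(18.9)),0]);c=np.array([.4738,.2409,.0055])
print(proj(s,[c,c-.052*d,c+.034*d,c+.097*d]))
cv2.imwrite('pics/w4b.png',cv2.resize(s['frame'],(800,600),interpolation=cv2.INTER_CUBIC))
E
```

```text
time: 4.6
tool_pos: [0.4704, 0.242, 0.1717]
tool_rot: [[-0.003, -0.329, 0.944], [-0.002, 0.944, 0.329], [-1.0, -0.001, -0.004]]
contact_force: [-0.2, -0.3, 0.4]
grip_width: 0.0428
t 4.6 pos [0.4704 0.242  0.1717] F [-0.2 -0.3  0.4] w 0.0428 j [ 4.900e+01 -7.100e+00 -1.800e+01 -1.000e-01 -7.930e+01 -1.198e+02]
[[-0.003 -0.329  0.944]
 [-0.002  0.944  0.329]
 [-1.    -0.001 -0.004]]
[[251.23039425 198.76110298]
 [251.47195881 129.80390619]
 [251.08806596 239.39023888]
 [250.8517662  306.84454094]]
```

View pics/w4b.png

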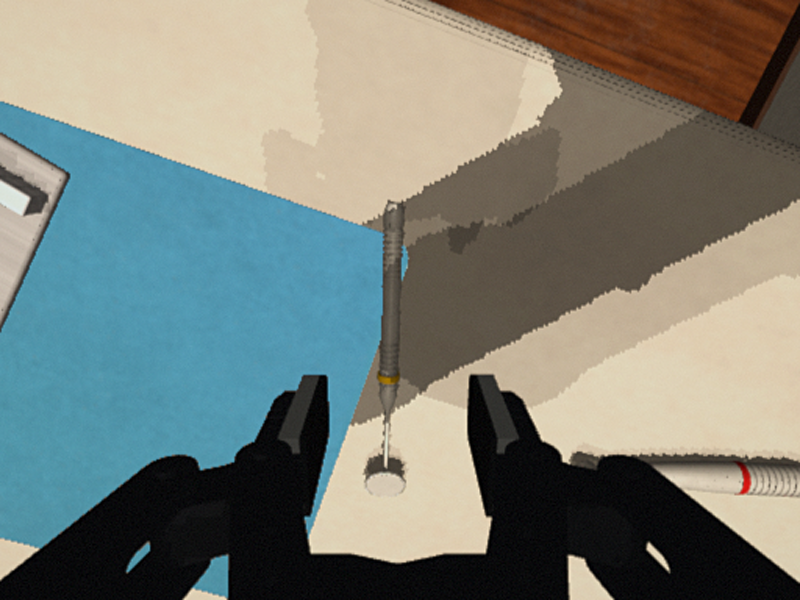

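```bash
python3 - <<'E'
from h import *
s=dict(np.load('w4.npz'))
f=lambda u,v,z=.007:onz(s,(u*.64,v*.64),z)
a,b,h=f(395,203),f(389,380),f(385,483,.006)
d=(b-a)/np.linalg.norm(b-a);c=a+.052*d
print(a,b,h,np.linalg.norm(b-a),np.linalg.norm(h-a),np.degrees(np.arctan2(*(h-a)[[1,0]])),np.degrees(np.arctan2(d[1],d[0])),'c',c)
E
```

```text
[0.42419499 0.22492786 0.007     ] [0.50896086 0.25118561 0.007     ] [0.56862128 0.26937514 0.006     ] 0.08873963178720275 0.15111424589810887 17.10578143644573 17.21130263174374 c [0.47386643 0.24031448 0.007     ]
```

```bash
python3 -m handwheel '[{"delta_pos":[0.03,-0.0028,0.0027],"rot":[0,0,0]},{"delta_pos":[0.03,0,0],"rot":[2,0,0]},{"delta_pos":[0.02,0,0],"rot":[0,0,0]},{"delta_pos":[0.0148,0,0],"rot":[0,0,0]},{"delta_pos":[0,0,0],"rot":[0,0,0]},{"delta_pos":[0,0,0],"rot":[0,0,0]}]' 40
python3 - <<'E'
from h import *
st()
E
```

```text
time: 5.25
tool_pos: [0.4763, 0.2418, 0.0811]
tool_rot: [[0.002, -0.296, 0.955], [0.001, 0.955, 0.296], [-1.0, 0.001, 0.003]]
contact_force: [0.0, -0.3, 1.2]
grip_width: 0.034
t 5.25 pos [0.4763 0.2418 0.0811] F [ 0.  -0.3  1.2] w 0.034 j [  48.5   -2.7  -23.7    0.   -68.8 -121.3]
[[ 0.002 -0.296  0.955]
 [ 0.001  0.955  0.296]
 [-1.     0.001  0.003]]
```

```bash
python3 -m handwheel '[{"delta_pos":[0.004,0,-0.0028],"rot":[0,0,0]},{"delta_pos":[0,0,0],"rot":[0,0,0]},{"delta_pos":[0,0,0],"rot":[0,0,0]}]'
python3 -m handwheel '[{"delta_pos":[0,0,0],"rot":[0,0,0]},{"delta_pos":[0,0,0],"rot":[0,0,0]},{"delta_pos":[0,0,0],"rot":[0,0,0]},{"delta_pos":[0,0,0],"rot":[0,0,0]},{"delta_pos":[0,0,0],"rot":[0,0,0]}]' 0 30
python3 - <<'E'
from h import *
st()
E
```

```text
time: 5.55
tool_pos: [0.473, 0.2406, 0.0757]
tool_rot: [[0.001, -0.295, 0.955], [0.001, 0.955, 0.295], [-1.0, 0.0, 0.001]]
contact_force: [0.7, 0.6, -0.2]
grip_width: 0.0344
time: 6.05
tool_pos: [0.473, 0.2405, 0.0754]
tool_rot: [[0.0, -0.295, 0.955], [0.0, 0.955, 0.295], [-1.0, 0.0, 0.0]]
contact_force: [-0.5, 0.0, 3.5]
grip_width: 0.0072
t 6.05 pos [0.473  0.2405 0.0754] F [-0.5  0.   3.5] w 0.0072 j [  48.7   -2.8  -24.5    0.   -68.3 -121.5]
[[ 0.    -0.295  0.955]
 [ 0.     0.955  0.295]
 [-1.     0.     0.   ]]
```

```bash
python3 -m handwheel '[{"delta_pos":[-0.02,0,0],"rot":[0,0,0]},{"delta_pos":[-0.04,0,0],"rot":[0,0,0]},{"delta_pos":[-0.03,0,0],"rot":[0,0,0]},{"delta_pos":[0,0,0],"rot":[0,0,0]},{"delta_pos":[0,0,0],"rot":[0,0,0]}]'
python3 - <<'E'
from h import *
st(); s=snap('wrist','w5.png')
np.savez('w5.npz',**{k:s[k] for k in ['fx','fy','cx','cy','rvec','tvec']})
cv2.imwrite('pics/w5b.png',cv2.resize(s['frame'],(800,600),interpolation=cv2.INTER_CUBIC))
E
```

```text
time: 6.55
tool_pos: [0.4728, 0.2406, 0.1653]
tool_rot: [[0.0, -0.295, 0.955], [0.001, 0.955, 0.295], [-1.0, 0.001, 0.001]]
contact_force: [-0.2, 0.9, -0.4]
grip_width: 0.0072
t 6.55 pos [0.4728 0.2406 0.1653] F [-0.2  0.9 -0.4] w 0.0072 j [  48.7   -6.8  -18.5   -0.   -78.3 -121.5]
[[ 0.    -0.295  0.955]
 [ 0.001  0.955  0.295]
 [-1.     0.001  0.001]]
```

View pics/w5b.png

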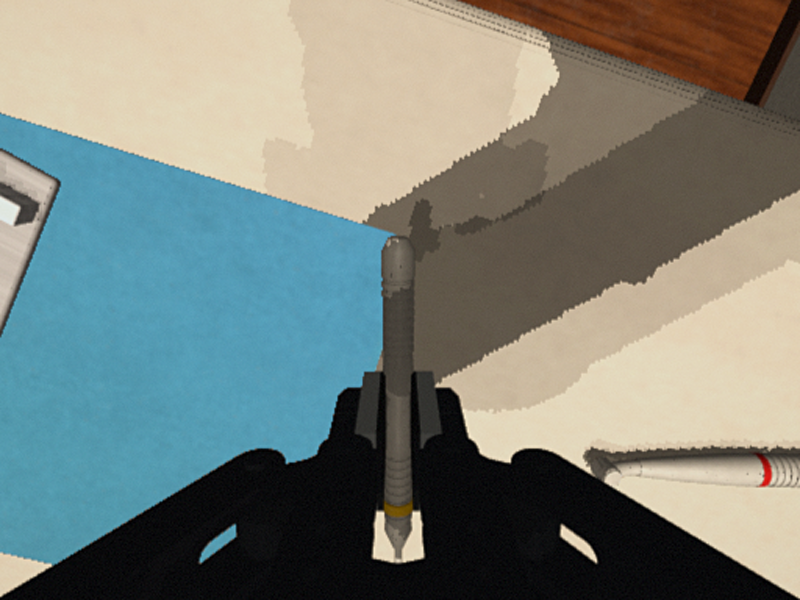

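```bash
python3 - <<'E'
from h import *
s=dict(np.load('w5.npz'))
f=lambda u,v,z:onz(s,(u*.64,v*.64),z)
for z in(.0954,.0974):
  a,b=f(398,238,z),f(398,509,z)
  d=(b-a)/np.linalg.norm(b-a)
  print(a,b,np.linalg.norm(b-a),np.degrees(np.arctan2(d[1],d[0])),'c',a+.052*d)
E
```

```text
[0.42412754 0.22616042 0.0954    ] [0.51051673 0.25295777 0.0954    ] 0.09044993201584392 17.233535149232985 c [0.47379301 0.24156631 0.0954    ]
[0.42376042 0.22604326 0.0974    ] [0.50891894 0.25245886 0.0974    ] 0.08916140482528286 17.233535149233 c [0.47342589 0.24144915 0.0974    ]
```

```bash
python3 -m handwheel '[{"delta_pos":[0,-0.0403,-0.0058],"rot":[0,0,0]},{"delta_pos":[0,-0.0403,-0.0058],"rot":[0,0,0]},{"delta_pos":[0,-0.0403,-0.0058],"rot":[0,0,0]},{"delta_pos":[0,-0.0403,-0.0058],"rot":[0,0,0]},{"delta_pos":[0,-0.0403,-0.0058],"rot":[0,0,0]},{"delta_pos":[0,0,0],"rot":[7.8,0,0]},{"delta_pos":[0,0,0],"rot":[7.8,0,0]},{"delta_pos":[0,0,0],"rot":[7.8,0,0]},{"delta_pos":[0,0,0],"rot":[7.7,0,0]},{"delta_pos":[0,0,0],"rot":[0,0,0]},{"delta_pos":[0,0,0],"rot":[0,0,0]}]'
python3 - <<'E'
from h import *
S=st(); s=snap('wrist','w6.png')
np.savez('w6.npz',**{k:s[k] for k in ['fx','fy','cx','cy','rvec','tvec']})
cv2.imwrite('pics/w6b.png',cv2.resize(s['frame'],(800,600),interpolation=cv2.INTER_CUBIC))
y=S['tool_rot'];y=np.array(y); print(np.degrees(np.arctan2(y[1,1],y[0,1])))
E
```

```text
time: 7.7
tool_pos: [0.5042, 0.0392, 0.1639]
tool_rot: [[-0.002, 0.237, 0.971], [-0.001, 0.971, -0.237], [-1.0, -0.001, -0.002]]
contact_force: [0.1, -0.5, -0.4]
grip_width: 0.0074
t 7.7 pos [0.5042 0.0392 0.1639] F [ 0.1 -0.5 -0.4] w 0.0074 j [  27.3  -10.7  -22.    -0.   -78.7 -131. ]
[[-0.002  0.237  0.971]
 [-0.001  0.971 -0.237]
 [-1.    -0.001 -0.002]]
76.27695718836284
```

View pics/w6b.png

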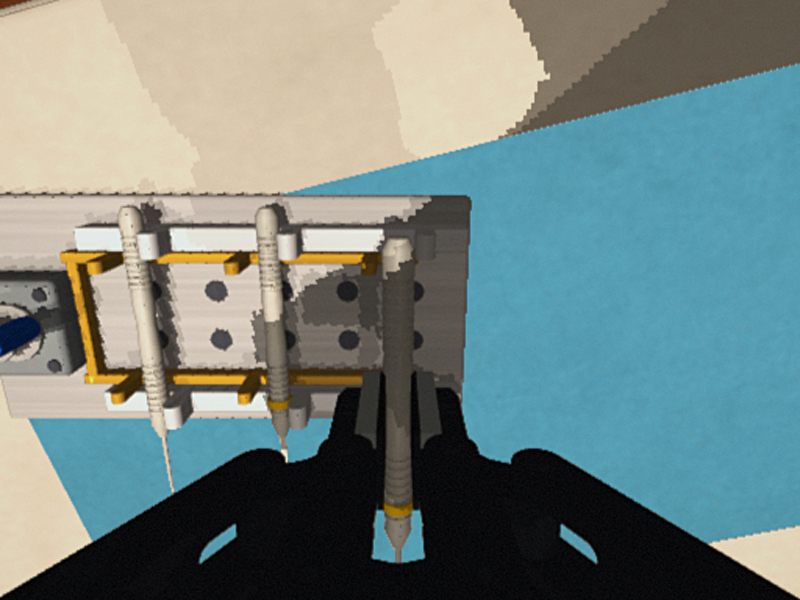

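The mirror hangs over the empty slot. Its plain end is at (398,243), between the comb tab at (370,262) and the post at (425,243).

```bash
python3 - <<'E'
from h import *
s=dict(np.load('w6.npz')); im=cv2.imread('pics/w6.png')
yaw=np.radians(-13.9);R=np.array([[np.cos(yaw),-np.sin(yaw)],[np.sin(yaw),np.cos(yaw)]]);o=np.array([.4922,-.0118])
W=lambda x,y,z:np.r_[o+R@[x,y],z]
x0,y0,f=30,120,3.0
big=cv2.resize(im[y0:y0+170,x0:x0+290],None,fx=2.7,fy=3.4,interpolation=cv2.INTER_CUBIC)
def line(a,b,col):
    u=(proj(s,[a,b])-[x0,y0])*[2.7,3.4]; cv2.line(big,*[tuple(int(round(q)) for q in x) for x in u],col,1,cv2.LINE_AA)
for sl in (-.055,0,.055):
    for x in (-.038,):
        line(W(x-.005,sl+.005,.037),W(x+.005,sl+.005,.037),(0,0,255))
    for x in (-.029,.029):
        y=sl-.005-.0021*2.74; line(W(x-.005,y,.036),W(x+.005,y,.036),(0,255,0))
line(W(-.055,.085,.009),W(.055,.085,.009),(0,0,255));line(W(-.055,.085,.009),W(-.055,-.14,.009),(0,0,255))
cv2.imwrite('pics/w6o.png',big)
c=np.array([.5042,.0392]); print('tcp in rack',R.T@(c-o))
a=onz(s,(398*.64,243*.64),.094)[:2];b=onz(s,(398*.64,509*.64),.094)[:2];print(R.T@(a-o),R.T@(b-o))
E
```

```text
tcp in rack [-0.00060303  0.05238928]
[-0.05025833  0.05245837] [0.03871955 0.0528389 ]
```

View pics/w6o.png

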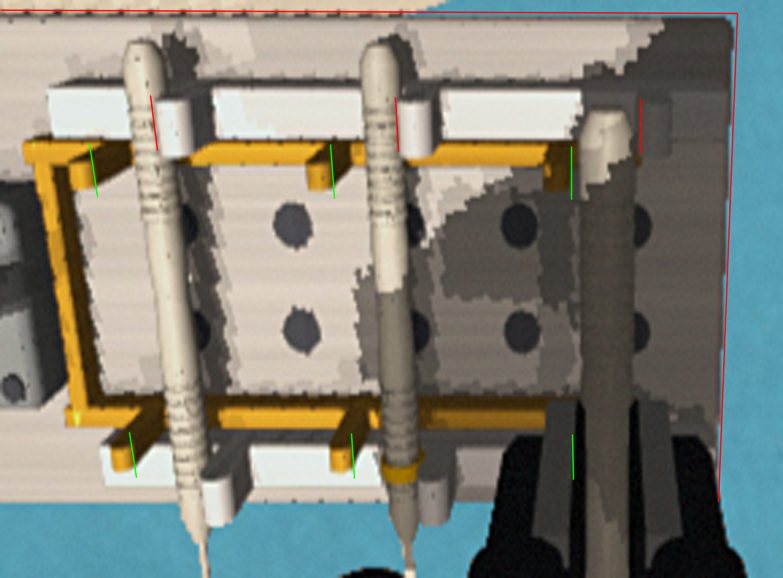

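```bash
python3 -m handwheel '[{"delta_pos":[0.02,0,0],"rot":[0,0,0]},{"delta_pos":[0.02,0,0],"rot":[0,0,0]},{"delta_pos":[0.015,0,0],"rot":[0,0,0]},{"delta_pos":[0.009,0,0],"rot":[0,0,0]},{"delta_pos":[0,0,0],"rot":[0,0,0]},{"delta_pos":[0,0,0],"rot":[0,0,0]}]'
python3 - <<'E'
from h import *
S=st(); s=snap('wrist','w7.png')
cv2.imwrite('pics/w7b.png',cv2.resize(s['frame'],(800,600),interpolation=cv2.INTER_CUBIC))
E
```

```text
time: 8.35
tool_pos: [0.505, 0.0394, 0.1017]
tool_rot: [[0.001, 0.24, 0.971], [-0.0, 0.971, -0.24], [-1.0, 0.0, 0.001]]
contact_force: [-0.1, -0.5, 0.9]
grip_width: 0.0073
t 8.35 pos [0.505  0.0394 0.1017] F [-0.1 -0.5  0.9] w 0.0073 j [  27.3   -8.1  -26.5    0.   -71.6 -131.2]
[[ 0.001  0.24   0.971]
 [-0.     0.971 -0.24 ]
 [-1.     0.     0.001]]
```

View pics/w7b.png

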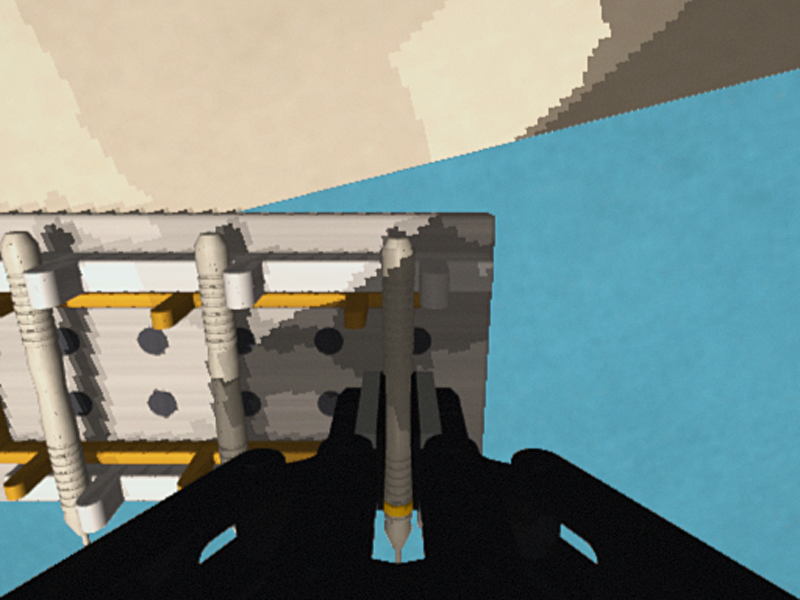

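The handle sits between the tab, whose edge is near (367,315), and the post at (422,285), with clearance on both sides. I'll lower the last few mm.

```bash
python3 -m handwheel '[{"delta_pos":[0.002,0,0],"rot":[0,0,0]},{"delta_pos":[0.002,0,0],"rot":[0,0,0]},{"delta_pos":[0,0,0],"rot":[0,0,0]}]'
python3 -m handwheel '[{"delta_pos":[0.001,0,0],"rot":[0,0,0]},{"delta_pos":[0,0,0],"rot":[0,0,0]}]'
```

```text
time: 8.7
tool_pos: [0.5046, 0.0394, 0.097]
tool_rot: [[-0.0, 0.241, 0.971], [0.0, 0.971, -0.241], [-1.0, 0.0, -0.0]]
contact_force: [-0.3, 0.2, 0.3]
grip_width: 0.0069
time: 8.9
tool_pos: [0.5046, 0.0394, 0.0961]
tool_rot: [[-0.0, 0.241, 0.971], [0.0, 0.971, -0.241], [-1.0, 0.0, -0.0]]
contact_force: [0.2, -0.1, -0.0]
grip_width: 0.0072
```

```bash
python3 -m handwheel '[{"delta_pos":[0.001,0,0],"rot":[0,0,0]},{"delta_pos":[0,0,0],"rot":[0,0,0]},{"delta_pos":[0,0,0],"rot":[0,0,0]}]'
```

```text
time: 9.2
tool_pos: [0.5047, 0.0394, 0.0955]
tool_rot: [[0.0, 0.241, 0.971], [-0.0, 0.971, -0.241], [-1.0, 0.0, 0.0]]
contact_force: [-2.4, -0.1, 4.4]
grip_width: 0.0075
```

Contact is felt at 4.4 N upward, so the handle is on the bars. I'll release.

```bash
python3 -m handwheel '[{"delta_pos":[0,0,0],"rot":[0,0,0]},{"delta_pos":[0,0,0],"rot":[0,0,0]},{"delta_pos":[0,0,0],"rot":[0,0,0]},{"delta_pos":[0,0,0],"rot":[0,0,0]},{"delta_pos":[0,0,0],"rot":[0,0,0]}]' 40
python3 -m handwheel '[{"delta_pos":[-0.03,0,0],"rot":[0,0,0]},{"delta_pos":[-0.04,0,0],"rot":[0,0,0]},{"delta_pos":[-0.04,0,0],"rot":[0,0,0]},{"delta_pos":[0,0,0],"rot":[0,0,0]},{"delta_pos":[0,0,0],"rot":[0,0,0]}]'
python3 - <<'E'
from h import *
S=st(); s=snap('wrist','w8.png')
np.savez('w8.npz',**{k:s[k] for k in ['fx','fy','cx','cy','rvec','tvec']})
cv2.imwrite('pics/w8b.png',cv2.resize(s['frame'],(800,600),interpolation=cv2.INTER_CUBIC))
E
```

```text
time: 9.7
tool_pos: [0.5046, 0.0393, 0.095]
tool_rot: [[-0.0, 0.241, 0.971], [0.0, 0.971, -0.241], [-1.0, 0.0, -0.0]]
contact_force: [0.6, 0.2, -0.6]
grip_width: 0.0342
time: 10.2
tool_pos: [0.505, 0.0396, 0.2061]
tool_rot: [[0.002, 0.241, 0.971], [0.001, 0.971, -0.241], [-1.0, 0.002, 0.002]]
contact_force: [-0.6, -1.0, -0.2]
grip_width: 0.034
t 10.2 pos [0.505  0.0396 0.2061] F [-0.6 -1.  -0.2] w 0.034 j [  27.3  -11.7  -18.5   -0.   -83.1 -131.2]
[[ 0.002  0.241  0.971]
 [ 0.001  0.971 -0.241]
 [-1.     0.002  0.002]]
```

View pics/w8b.png

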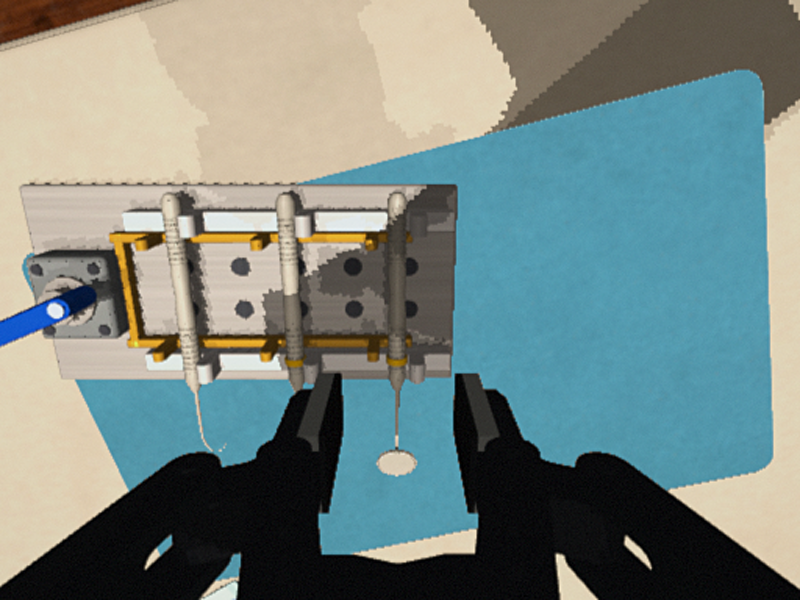

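```bash
python3 - <<'E'
from h import *
s=dict(np.load('w8.npz'))
yaw=np.radians(-13.9);R=np.array([[np.cos(yaw),-np.sin(yaw)],[np.sin(yaw),np.cos(yaw)]]);o=np.array([.4922,-.0118])
for n,u,v,z in [('end',397,195,.028),('ring',397,363,.028),('head',396,463,.028),('dot',57,310,.065),('spat_end',286,197,.028),('spat_ring',294,363,.028)]:
    p=onz(s,(u*.64,v*.64),z)[:2];print(n,R.T@(p-o),p)
E
```

```text
end [-0.05060851  0.05315703] [0.45584329 0.05195799]
ring [0.03709178 0.05316704] [0.54097782 0.03089963]
head [0.09900003 0.052608  ] [0.60093887 0.01548487]
dot [-0.00531085 -0.09480427] [ 0.46427002 -0.10255225]
spat_end [-0.04965334  0.00012582] [4.44030907e-01 2.50256179e-04]
spat_ring [ 0.03707699 -0.0013413 ] [ 0.52786903 -0.02200895]
```

```bash
python3 -m handwheel '[{"delta_pos":[0,-0.0408,0],"rot":[0,0,0]},{"delta_pos":[0,-0.0408,0],"rot":[0,0,0]},{"delta_pos":[0,-0.0408,0],"rot":[0,0,0]},{"delta_pos":[0,-0.0408,0],"rot":[0,0,0]},{"delta_pos":[0,0,0],"rot":[-8.58,0,0]},{"delta_pos":[0,0,0],"rot":[-8.58,0,0]},{"delta_pos":[0,0,0],"rot":[-8.58,0,0]},{"delta_pos":[0,0,0],"rot":[-8.58,0,0]},{"delta_pos":[0,0,0],"rot":[-8.58,0,0]},{"delta_pos":[0,0,0],"rot":[-8.58,0,0]},{"delta_pos":[0,0,0],"rot":[-8.58,0,0]}]' 50
python3 -m handwheel '[{"delta_pos":[0,0,0],"rot":[-8.58,0,0]},{"delta_pos":[0,0,0],"rot":[-8.58,0,0]},{"delta_pos":[0,0,0],"rot":[-8.58,0,0]},{"delta_pos":[0,0,0],"rot":[-8.58,0,0]},{"delta_pos":[0,0,0],"rot":[-8.58,0,0]},{"delta_pos":[0,0,0],"rot":[-8.58,0,0]},{"delta_pos":[0,0,0],"rot":[0,0,0]},{"delta_pos":[0,0,0],"rot":[0,0,0]}]'
python3 - <<'E'
from h import *
S=st(); s=snap('wrist','w9.png')
y=np.array(S['tool_rot']); print(np.degrees(np.arctan2(y[1,1],y[0,1])))
np.savez('w9.npz',**{k:s[k] for k in ['fx','fy','cx','cy','rvec','tvec']})
cv2.imwrite('pics/w9b.png',cv2.resize(s['frame'],(800,600),interpolation=cv2.INTER_CUBIC))
E
```

```text
time: 11.35
tool_pos: [0.4648, -0.119, 0.2033]
tool_rot: [[-0.003, -0.725, 0.689], [-0.0, 0.689, 0.725], [-1.0, 0.002, -0.002]]
contact_force: [0.4, 0.7, 0.0]
grip_width: 0.0424
time: 12.15
tool_pos: [0.465, -0.1191, 0.204]
tool_rot: [[-0.002, -0.992, -0.128], [-0.0, -0.128, 0.992], [-1.0, 0.002, 0.0]]
contact_force: [-0.5, 0.4, 0.1]
grip_width: 0.0429
t 12.15 pos [ 0.465  -0.1191  0.204 ] F [-0.5  0.4  0.1] w 0.0429 j [  9.8 -15.9 -22.2  -0.  -83.8  -2.4]
[[-0.002 -0.992 -0.128]
 [-0.    -0.128  0.992]
 [-1.     0.002  0.   ]]
-172.62277803220775
```

View pics/w9b.png

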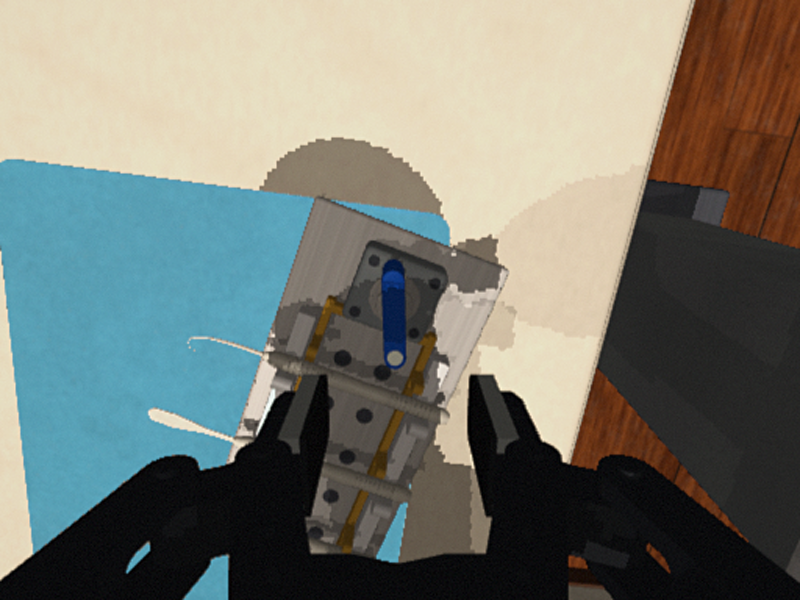

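```bash
python3 - <<'E'
from h import *
s=dict(np.load('w9.npz'))
f=lambda u,v,z=.065:onz(s,(u*.64,v*.64),z)[:2]
a,b=f(392,264),f(395.5,367); d=f(395.5,359)
print(a,b,'ctr',(a+b)/2,np.linalg.norm(b-a),np.degrees(np.arctan2(*(b-a)[[1,0]])),d)
E
```

```text
[ 0.46994598 -0.14460809] [ 0.4624294  -0.09789305] ctr [ 0.46618769 -0.12125057] 0.04731590186834723 99.14071211020499 [ 0.46292892 -0.1017583 ]
```

```bash
python3 -m handwheel '[{"delta_pos":[0.03,-0.001,0],"rot":[-1,0,0]},{"delta_pos":[0.03,0,0],"rot":[0,0,0]},{"delta_pos":[0.02,0,0],"rot":[0,0,0]},{"delta_pos":[0.009,0,0],"rot":[0,0,0]},{"delta_pos":[0,0,0],"rot":[0,0,0]},{"delta_pos":[0,0,0],"rot":[0,0,0]}]' 40
python3 -m handwheel '[{"delta_pos":[0,0,0],"rot":[0,0,0]},{"delta_pos":[0,0,0],"rot":[0,0,0]},{"delta_pos":[0,0,0],"rot":[0,0,0]},{"delta_pos":[0,0,0],"rot":[0,0,0]},{"delta_pos":[0,0,0],"rot":[0,0,0]}]' 0 30
python3 - <<'E'
from h import *
S=st(); print(S['moment'])
E
```

```text
time: 12.8
tool_pos: [0.4669, -0.119, 0.1172]
tool_rot: [[0.001, -0.989, -0.149], [-0.0, -0.149, 0.989], [-1.0, -0.001, -0.001]]
contact_force: [-0.1, 0.6, -0.1]
grip_width: 0.034
time: 13.3
tool_pos: [0.4666, -0.119, 0.1174]
tool_rot: [[0.001, -0.989, -0.15], [-0.0, -0.15, 0.989], [-1.0, -0.001, -0.0]]
contact_force: [-3.2, 1.2, 5.1]
grip_width: 0.0093
t 13.3 pos [ 0.4666 -0.119   0.1174] F [-3.2  1.2  5.1] w 0.0093 j [  9.8 -13.1 -29.1   0.  -74.   -1.2]
[[ 0.001 -0.989 -0.15 ]
 [-0.    -0.15   0.989]
 [-1.    -0.001 -0.   ]]
[0.4366062  1.13485139 0.02711165]
```

```bash
python3 -m handwheel '[{"delta_pos":[0,0,0],"rot":[4,0,0]},{"delta_pos":[0,0,0],"rot":[6,0,0]},{"delta_pos":[0,0,0],"rot":[8,0,0]},{"delta_pos":[0,0,0],"rot":[8,0,0]},{"delta_pos":[0,0,0],"rot":[8,0,0]},{"delta_pos":[0,0,0],"rot":[8,0,0]},{"delta_pos":[0,0,0],"rot":[8,0,0]},{"delta_pos":[0,0,0],"rot":[8,0,0]},{"delta_pos":[0,0,0],"rot":[8,0,0]},{"delta_pos":[0,0,0],"rot":[6,0,0]},{"delta_pos":[0,0,0],"rot":[0,0,0]}]'
python3 - <<'E'
from h import *
S=st(); print(S['moment'])
y=np.array(S['tool_rot']); print(np.degrees(np.arctan2(y[1,1],y[0,1])))
s=snap('wrist','w10.png'); s2=snap('scene'); cv2.imwrite('pics/sc10.png',cv2.resize(s2['frame'][130:270,150:320],None,fx=4.5,fy=4,interpolation=cv2.INTER_CUBIC))
E
```

```text
time: 14.4
tool_pos: [0.4673, -0.1193, 0.1175]
tool_rot: [[0.003, -0.447, 0.894], [-0.001, 0.894, 0.447], [-1.0, -0.002, 0.002]]
contact_force: [2.1, -2.5, 3.2]
grip_width: 0.0091
t 14.4 pos [ 0.4673 -0.1193  0.1175] F [ 2.1 -2.5  3.2] w 0.0091 j [  9.8 -13.1 -29.1   0.1 -73.8 -73.2]
[[ 0.003 -0.447  0.894]
 [-0.001  0.894  0.447]
 [-1.    -0.002  0.002]]
[-0.94384751 -0.75022162  0.00111969]
116.5582924540918
```

View pics/w10.png

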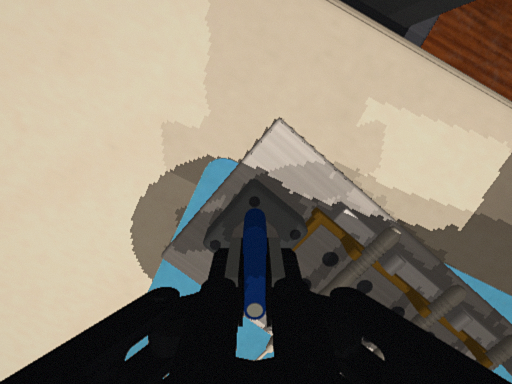

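View pics/sc10.png

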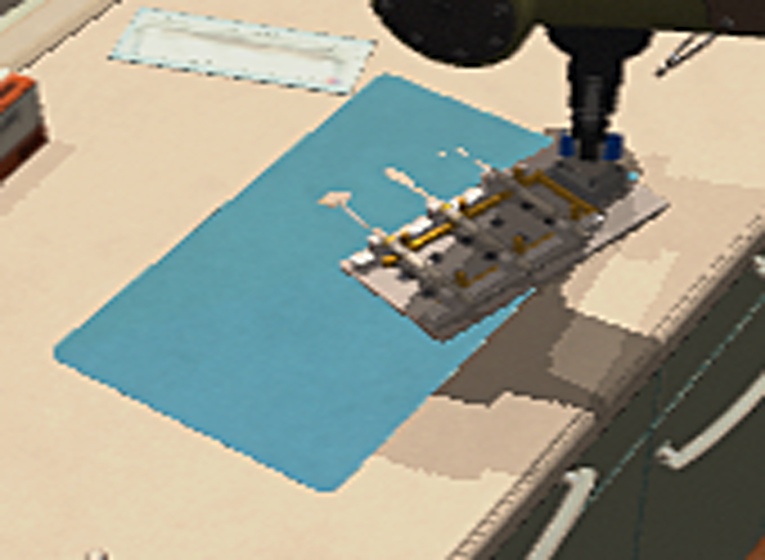

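The paddle follows the fingers and is aligned with the jaws, and the mirror is undisturbed. I'll keep turning clockwise.

```bash
python3 -m handwheel '[{"delta_pos":[0,0,0],"rot":[4,0,0]},{"delta_pos":[0,0,0],"rot":[8,0,0]},{"delta_pos":[0,0,0],"rot":[8,0,0]},{"delta_pos":[0,0,0],"rot":[8,0,0]},{"delta_pos":[0,0,0],"rot":[8,0,0]},{"delta_pos":[0,0,0],"rot":[8,0,0]},{"delta_pos":[0,0,0],"rot":[8,0,0]},{"delta_pos":[0,0,0],"rot":[8,0,0]},{"delta_pos":[0,0,0],"rot":[8,0,0]},{"delta_pos":[0,0,0],"rot":[6,0,0]},{"delta_pos":[0,0,0],"rot":[4,0,0]},{"delta_pos":[0,0,0],"rot":[0,0,0]}]'
python3 - <<'E'
from h import *
S=st(); print(S['moment'],S['effort'])
y=np.array(S['tool_rot']); print(np.degrees(np.arctan2(y[1,1],y[0,1])))
s=snap('wrist','w11.png')
E
```

```text
time: 15.7
tool_pos: [0.4671, -0.1201, 0.1175]
tool_rot: [[0.002, 0.781, 0.624], [-0.003, 0.624, -0.781], [-1.0, 0.0, 0.004]]
contact_force: [4.0, -7.9, 3.9]
grip_width: 0.009
t 15.7 pos [ 0.4671 -0.1201  0.1175] F [ 4.  -7.9  3.9] w 0.009 j [   9.7  -13.1  -29.1    0.2  -73.9 -151.1]
[[ 0.002  0.781  0.624]
 [-0.003  0.624 -0.781]
 [-1.     0.     0.004]]
[-2.62359524 -0.99919531 -0.07311795] [  3.35148118 -20.088045    30.55148005   3.17092158  -0.5214967
  -0.59022669]
38.63612035628293
```

View pics/w11.png

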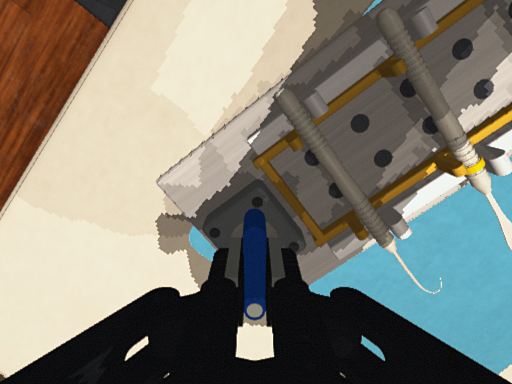

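```bash
for i in 1; do python3 -m handwheel '[{"delta_pos":[0,0,0],"rot":[2,0,0]},{"delta_pos":[0,0,0],"rot":[2,0,0]},{"delta_pos":[0,0,0],"rot":[1,0,0]},{"delta_pos":[0,0,0],"rot":[0,0,0]}]' >/dev/null; done
cat > y.py <<'E'
from h import *
S=telemetry.get_state(); y=np.array(S['tool_rot']); print(S['time'],'yaw',np.degrees(np.arctan2(y[1,1],y[0,1])),'M',np.round(S['moment'],2),'e6',round(S['effort'][5],2),'F',np.round(S['contact_force'],1),'j6',S['joints'][5],S['tool_pos'],S['grip_width'])
E
python3 y.py
python3 -m handwheel '[{"delta_pos":[0,0,0],"rot":[2,0,0]},{"delta_pos":[0,0,0],"rot":[0,0,0]}]' >/dev/null; python3 y.py
python3 -m handwheel '[{"delta_pos":[0,0,0],"rot":[2,0,0]},{"delta_pos":[0,0,0],"rot":[0,0,0]}]' >/dev/null; python3 y.py
```

```text
16.15 yaw 33.71840915123717 M [-2.71 -0.89 -0.05] e6 -0.11 F [ 2.8 -7.3  4.1] j6 -156.05896429507277 [ 0.46703822 -0.12019374  0.11745399] 0.009450675629623876
16.35 yaw 31.691785925343286 M [-2.69 -0.91 -0.05] e6 -0.23 F [ 2.9 -7.   3.5] j6 -158.08425639850097 [ 0.46699593 -0.12020325  0.11741703] 0.009241452024259363
16.55 yaw 29.750051839390984 M [-2.7  -0.83  0.51] e6 -0.8 F [ 2.2 -7.7  4.8] j6 -160.03585760140103 [ 0.46700631 -0.12019441  0.11745359] 0.009706634176684817
```

The moment about z jumps from -0.05 to +0.51 N m at yaw 30 to 31°, which is where the stop was predicted. I'll press a touch more and hold.

```bash
python3 -m handwheel '[{"delta_pos":[0,0,0],"rot":[1.5,0,0]},{"delta_pos":[0,0,0],"rot":[0,0,0]},{"delta_pos":[0,0,0],"rot":[0,0,0]},{"delta_pos":[0,0,0],"rot":[0,0,0]}]' >/dev/null; python3 y.py
python3 - <<'E'
from h import *
s=snap('wrist','w12.png')
E
```

```text
16.95 yaw 28.344158633187956 M [-2.75 -0.79  0.8 ] e6 -0.81 F [ 2.4 -7.8  4.4] j6 -161.45220869844997 [ 0.46699858 -0.12016833  0.11745504] 0.009568682045203537
```

View pics/w12.png

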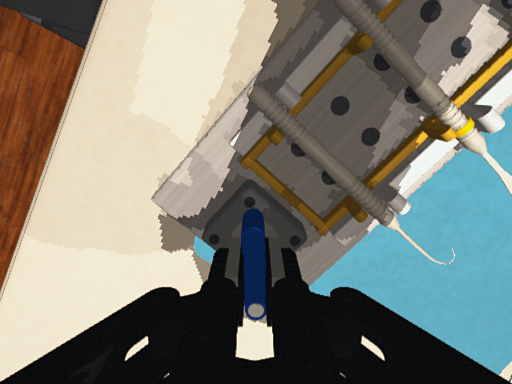

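Seated: the moment reached 0.8 N m, with under 3° of wind-up or slip. Now I'll back off 90°, to tool yaw of about 121°.

```bash
python3 -m handwheel '[{"delta_pos":[0,0,0],"rot":[-4,0,0]},{"delta_pos":[0,0,0],"rot":[-8,0,0]},{"delta_pos":[0,0,0],"rot":[-8,0,0]},{"delta_pos":[0,0,0],"rot":[-8,0,0]},{"delta_pos":[0,0,0],"rot":[-8,0,0]},{"delta_pos":[0,0,0],"rot":[-8,0,0]},{"delta_pos":[0,0,0],"rot":[-8,0,0]},{"delta_pos":[0,0,0],"rot":[-8,0,0]},{"delta_pos":[0,0,0],"rot":[-8,0,0]},{"delta_pos":[0,0,0],"rot":[-8,0,0]},{"delta_pos":[0,0,0],"rot":[-8,0,0]},{"delta_pos":[0,0,0],"rot":[-6,0,0]}]' >/dev/null
python3 -m handwheel '[{"delta_pos":[0,0,0],"rot":[-2,0,0]},{"delta_pos":[0,0,0],"rot":[0,0,0]},{"delta_pos":[0,0,0],"rot":[0,0,0]},{"delta_pos":[0,0,0],"rot":[0,0,0]},{"delta_pos":[0,0,0],"rot":[0,0,0]}]' >/dev/null; python3 y.py
python3 - <<'E'
from h import *
s=snap('wrist','w13.png')
np.savez('w13.npz',**{k:s[k] for k in ['fx','fy','cx','cy','rvec','tvec']})
s2=snap('scene'); cv2.imwrite('pics/sc13.png',cv2.resize(s2['frame'][130:270,150:320],None,fx=4.5,fy=4,interpolation=cv2.INTER_CUBIC))
E
```

```text
18.7 yaw 120.20958021865889 M [-1.16 -1.    0.09] e6 -0.05 F [ 2.7 -3.8  5.2] j6 -69.59249159422983 [ 0.46728821 -0.11926133  0.11744832] 0.00899397988310067
```

View pics/w13.png

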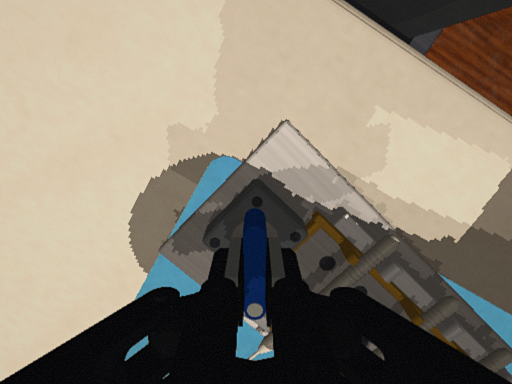

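View pics/sc13.png

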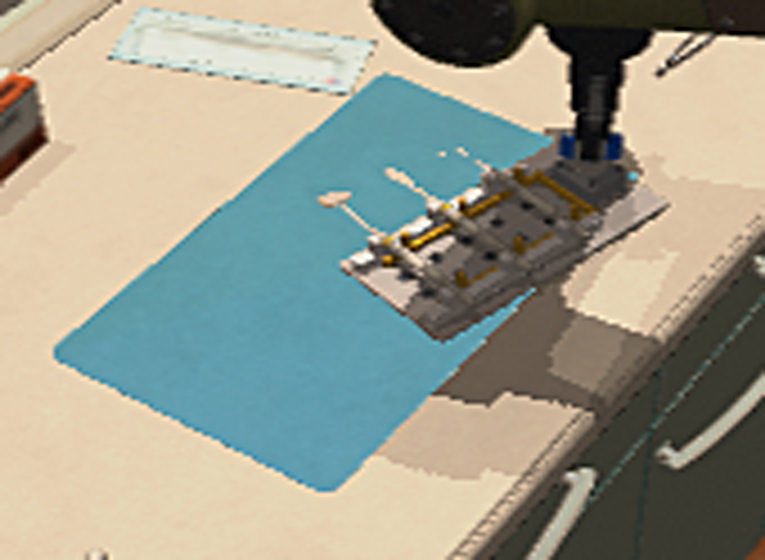

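The paddle is aligned with the jaws at 30.2° in the world, which is 89° open (1.56 rad). The mirror's head is still at (333,200) in the crop, lying along its slot. I'll hand in.

```bash
python3 -c "
from rig import job
print(job.hand_in())"
```

```text
the job is handed in; nothing more can be done
None
```

I laid the mirror in the empty slot and let go of it. I then seated the thumbscrew, backed it off about a quarter turn and handed the job in still gripping it. The hand-in gives no verdict.

- **Mirror:** right after release, the wrist camera put it about 1 mm along and 2 mm across from the slot centre (toward -y). It lay along the slot, with the head toward rack +x. The last scene picture showed it still there.
- **Thumbscrew:** it turned about 157° clockwise. The moment about vertical then rose from about 0 to 0.8 N m, at the tool angle I had predicted for the stop. I then backed it off to about 1.56 rad, worked out from the tool and rack angles. The fingers were shut on the paddle at about 9 mm with a 30 N grip setting.
- **Disagreements and gaps:**
  - My first rack angle estimates, from partial views, disagreed by several degrees. I used the fit to all four plate corners (-13.9°), which agreed with the later pictures to within half a degree.
  - The fingers slipped or wound up by 2–3° on the paddle at the stop.
  - I did not measure the mirror's tilt after release.
  - I did not measure the handpiece, tweezers or tape roll again at the end. The arm never came near them.

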